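Take two lab stacks apart and set each piece on its own station

TASK

Two stacks stand on the lab bench, each a round sample tin with a smaller piece on its lid. First stand the brass weight in the recess of the wooden block and the amber jar in the recess of the white foam block (either one first); after that set the blue-lidded tin in the middle of the balance pan, and last of all the red-lidded tin in the middle of the stirrer's white plate. Everything must end upright; leave the white bottle and the yellow-lidded tin where they stand.

Things in the scene. Friction and masses are not known exactly. Their poses are not given: they have to be found in the camera images.
- weight_center (a point): Brass laboratory weight, upright: cylinder 32 mm across and 44 mm high with a 20 mm wide knob above it, 58 mm high in all, 0.26 to 0.42 kg. Stands at the start on the lid of the blue-lidded or the red-lidded tin, within 9 mm of its centre. Point: on its axis, half-way up, 29 mm above its underside; z is its upright axis. Grip the cylinder with the fingertips at least 12 mm above its underside, so that they stay clear of the block when it is set in.
- jar_center (a point): Closed amber glass sample jar with a black cap, upright: 38 mm across all the way up, 58 mm high, 0.06 to 0.13 kg. Stands at the start on the lid of the other of those two tins, within 9 mm of its centre. Point: on its axis, half-way up, 29 mm above its underside; z is its upright axis. Grip it with the fingertips at least 12 mm above its underside, so that they stay clear of the block when it is set in.
- blue_tin_center (a point): Round aluminium sample tin with a flat blue lid: 60 mm across, 36 mm high, 0.13 to 0.25 kg; at the start on the bench with the weight or the jar on its lid. Point: on its axis, half-way up, 18 mm above its underside.
- red_tin_center (a point): Round aluminium sample tin with a flat red lid, otherwise like the blue-lidded one: 60 mm across, 36 mm high; at the start on the bench with the weight or the jar on its lid. Point: on its axis, half-way up, 18 mm above its underside.
- wood_recess (a point): Centre of the floor of the round recess in the top of a brown wooden block (95 x 95 x 30 mm, fixed, brass dots at its corners): recess 49 mm across and 8 mm deep with a blue felt floor 22 mm above the bench. Place of the brass weight. z points up.
- foam_recess (a point): Centre of the floor of the round recess in the top of a white foam block (105 x 105 x 35 mm, fixed, flat grey spots at its corners): recess 55 mm across and 8 mm deep with a grey floor 27 mm above the bench. Place of the amber jar. z points up.
- balance_pan (a point): Centre of the top of the flat round steel pan (84 mm across, 36 mm above the bench, rigid) of a compact grey balance (120 x 105 mm, fixed) with a green display at its front. Place of the blue-lidded tin. z points up.
- stirrer_plate (a point): Centre of the top of the flat round white plate (84 mm across, 46 mm above the bench, rigid) of a small blue magnetic stirrer (125 x 108 mm, fixed). Place of the red-lidded tin. z points up.
- bottle: White plastic bottle with a green cap, 56 mm across, 105 mm high, loose, standing among the other things; a bystander to be left alone. Origin: centre of its underside.
- yellow_tin: Tin like the other two (60 mm across, 36 mm high) but with a yellow lid, loose, farther back on the bench; a bystander to be left alone. Origin: centre of its underside.

How it is judged:
On the way, in this order (a step that is already met when the one before it is completed fails the run):
1. the brass weight stands in the wooden block's recess and the amber jar in the foam block's recess (horizontal distance between weight_center and wood_recess below 0.013 m and z of weight_center in the frame of wood_recess between 0.025 and 0.033 m and angle between each of weight_center, jar_center's own z axis and vertical below 0.1 rad and horizontal distance between jar_center and foam_recess below 0.013 m and z of jar_center in the frame of foam_recess between 0.025 and 0.033 m), for 0.2 s.
2. then the blue-lidded tin stands on the balance pan (horizontal distance between blue_tin_center and balance_pan below 0.013 m and z of blue_tin_center in the frame of balance_pan between 0.014 and 0.022 m and angle between blue_tin_center's own z axis and vertical below 0.1 rad), for 0.2 s.
3. last the red-lidded tin stands on the stirrer's plate (horizontal distance between red_tin_center and stirrer_plate below 0.013 m and z of red_tin_center in the frame of stirrer_plate between 0.014 and 0.022 m and angle between red_tin_center's own z axis and vertical below 0.1 rad), for 0.2 s.
At the end, for the whole second after the job is handed in: Weight in the wooden block's recess, jar in the foam block's recess, blue-lidded tin on the balance pan, red-lidded tin on the stirrer's plate: each standing down on its floor (within 4 mm), within 13 mm of the centre, upright within 0.1 rad, and at rest (under 0.02 m/s) (all of step 1 and all of step 2 and all of step 3 and linear speed of each of weight, jar, blue_tin, red_tin below 0.02 m/s); the robot touches nothing.
It fails at once if the white bottle is moved by more than 30 mm or knocked over (distance of bottle from where it was at the start of the episode above 0.03 m or angle between bottle's own z axis and vertical above 0.5 rad).
It fails at once if the yellow-lidded tin is moved by more than 30 mm (distance of yellow_tin from where it was at the start of the episode above 0.03 m).
It also fails if it takes over 122 s, if anything falls off the work surface, if the arm or the gripper's body presses on something with over 40 N, if the wrist force passes 120 N, or if a joint passes its speed limit or range.

ROBOT

A 6-joint arm with a two-finger parallel gripper is mounted at the origin on the work surface. World frame = base frame: x ahead of the robot, y to its left, z up, the work surface at z = 0. Lengths are in m, angles in rad, forces in N, time in s.
With the tool pointing down it reaches from about 0.3 to 0.85 m from the base axis. Payload 5.4 kg.
Tool frame: the origin (TCP) lies between the finger pads; the fingertips stand bot.tips_ahead ahead of it and the grasp point (between the pads) lies 8 mm behind it (bot.tips_ahead is the distance from the TCP to the fingertips, in m); y points along the fingers, z is the direction in which the jaws open and shut, and the axes are right-handed (so a half turn about y gives the same grasp; the last joint's range is limited). The gripper opens to 85 mm and grips with 20 to 120 N. Pads are 22 mm wide; open, the fingers measure 114 mm over their backs; the gripper's body (76 mm by 85 mm) begins 54 mm behind the grasp point. The pads swing forward as they close: fully open they stand 13 mm farther back than shut.
Start: joints at [1.139, 0.158, 1.597, -0, 1.386, -0.21], TCP at [0.127, 0.561, 0.242] pointing down, gripper open.
Joint ranges: [-2.91, 2.91], [-0.94, 2.29], [0.18, 2.7], [-1.29, 4.43], [0.17, 2.64], [-3, 3]. Speed limits (rad/s): [2.57, 2.57, 3.14, 3.14, 3.14, 3.14].

INTERFACE

Orientations are given as a 3x3 rotation matrix whose columns are the frame's x, y, z axes.
In Python, from workcell import bot, camera gives the robot as it stands.
- The arm moves only by the tool arm_command, never from a script. Its argument "motion" is a list that holds one entry, the list of rows, each a list of 5 numbers: the closure in counts, from 0 (fully open) to 255 (shut), then the shift along the world's x, y, z in cm, then the turn about the world's z in rad. In form: [[[gripper, tx, ty, tz, twist], ...]]. A call has 1 to 10 rows; each row shifts and turns the commanded pose from where the row before left it; what a row does not reach is not made up. A row lasts 1/8 s, in which the tool goes at most 62.5 mm and 10.7 degrees, less where a joint would pass 70% of its speed; a pose out of reach is approached as far as the arm can. A call is refused whole if a number of a shift passes 6.25 or a number of a turn 0.188, either way. A call with a gripper value outside its range is refused whole. The fingers move at their own pace and stop on an object; "squeeze" is the grip in N (left out, the last holds). Time passes only in rows, so rows that do not move let the fingers close. It gives the time, the measured TCP pose, the force and the opening at its end, in the units of the state.
- bot.sense(): the state, without advancing time (a new reading comes with each control period).
- camera(name): name is "scene" or "top"; returns a dict with "pixels" (480x640x3 uint8, blue, green, red), "mtx" (3x3 intrinsics, pixels), "cam_to_world" (4x4, takes a point from camera to world coordinates). Camera axes: x right, y down, z forward; pixel columns grow to the right and rows downward; lengths in m; the calibration is good to about 2 mm. A picture is of the moment at which its call begins. There is no depth.
- bot.close_job(): hands the job in, once; it reports no verdict.
The state is a dict: "clock": time; "joints": joint angles; "joint_vel": joint speeds; "joint_torque": joint torques, N m; "tcp_pos": TCP position; "tool_rot": TCP orientation; "ft_force": force on the tool from outside, world axes, zero at the start; "wrist_torque": the same for the moment, N m; "grip_width": finger opening in m.
Only numpy, scipy, OpenCV 4.12 (cv2) and the standard library are available. Lean on these libraries where they do the work, as an engineer would, in place of code of your own. Each camera call takes 0.05 s, during which the arm holds its last target. There are 200 camera calls.

## Working session

There is one attempt and no reset: what is moved stays moved. The work goes in short steps, Python scripts to look and compute and a tool call to move; the robot and the scene stay as the last step left them, time stands still between calls to the robot, and variables do not carry over. Pictures are saved under pics/ and viewed, about 12 in all and at most 16, crops included, and the job is handed in when it is done.

Besides the shell and the picture viewer there is one more tool, called after ">>>" as name(argument=value, ...), one argument or row to a line, values as JSON. arm_command: Moves the arm, as the interface text tells. Its arguments: {"type":"object","properties":{"motion":{"type":"array"},"squeeze":{"type":"number"}},"required":["motion"]}

```bash
ls; mkdir -p pics
python3 - <<'E'
from workcell import bot,camera
import cv2,numpy as np
s=bot.sense(); print(s, bot.tips_ahead)
for n in("scene","top"):
    c=camera(n); cv2.imwrite(f"pics/{n}0.png",c["pixels"]); print(n,c["mtx"],c["cam_to_world"])
E
```

```text
pics
{'clock': 0.0, 'joints': array([ 1.13887417e+00,  1.59047723e-01,  1.59824501e+00,  1.96161523e-05,
        1.38615639e+00, -2.10093843e-01]), 'joint_vel': array([ 1.21429187e-03,  1.81517626e-03, -6.61729190e-04,  6.51349181e-05,
        2.87035526e-04, -2.09920445e-04]), 'joint_torque': array([ 9.61157421e-04, -3.96009207e+01, -3.31428730e+01, -1.24636867e-04,
        8.37323401e-03, -2.22366032e-05]), 'tcp_pos': array([0.12627509, 0.56037833, 0.24131121]), 'tool_rot': array([[ 9.75495868e-01, -7.94661716e-04,  2.20016316e-01],
       [-2.20017377e-01, -1.67790395e-03,  9.75494510e-01],
       [-4.06021894e-04, -9.99998277e-01, -1.81162776e-03]]), 'ft_force': array([-0.31090992,  0.32206499,  0.92647326]), 'wrist_torque': array([-0.03710129, -0.05859434, -0.02596321]), 'grip_width': 0.08555107956781069} 0.011
scene [[472.56622322   0.         319.05428481]
 [  0.         472.56622322 235.45201475]
 [  0.           0.           1.        ]] [[-0.61592065  0.6004074  -0.51005168  1.04768395]
 [ 0.78778787  0.4740468  -0.39328095  0.33420184]
 [ 0.00565957 -0.64404238 -0.76496888  0.73261865]
 [ 0.          0.          0.          1.        ]]
top [[513.12736282   0.         324.0180658 ]
 [  0.         513.12736282 241.18315059]
 [  0.           0.           1.        ]] [[-0.01475485 -0.99170155  0.12771188  0.48153214]
 [-0.99985106  0.01577697  0.00699538 -0.00772681]
 [-0.00895223 -0.12758964 -0.99178664  1.02055187]
 [ 0.          0.          0.          1.        ]]
```

View pics/top0.png

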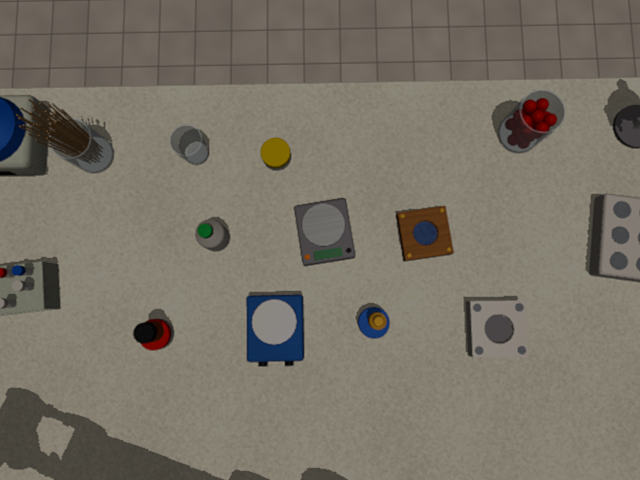

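View pics/scene0.png

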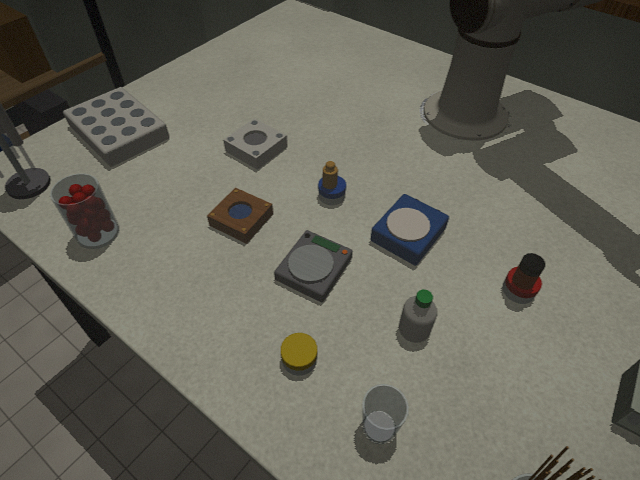

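```bash
cat > h.py <<'E'
from workcell import bot,camera
import cv2,numpy as np
def ray(c,uv,z):
    uv=np.atleast_2d(np.asarray(uv,float)); T=c["cam_to_world"]
    d=np.c_[uv,np.ones(len(uv))]@np.linalg.inv(c["mtx"]).T@T[:3,:3].T
    o=T[:3,3]; return (o+d*((z-o[2])/d[:,2])[:,None])[:,:2]
def proj(c,p):
    T=np.linalg.inv(c["cam_to_world"]); q=T[:3,:3]@p+T[:3,3]; q=c["mtx"]@q; return q[:2]/q[2]
def blob(c,roi,lo,hi,z,hull=True):
    """largest HSV blob in roi (x0,y0,x1,y1); returns world circle centre, diameter(mm), pixel centroid, area"""
    x0,y0,x1,y1=roi; h=cv2.cvtColor(c["pixels"][y0:y1,x0:x1],cv2.COLOR_BGR2HSV)
    m=cv2.inRange(h,np.array(lo),np.array(hi))
    cs=cv2.findContours(m,cv2.RETR_EXTERNAL,cv2.CHAIN_APPROX_NONE)[0]
    if not cs: return None
    k=max(cs,key=cv2.contourArea); a=cv2.contourArea(k)
    w=ray(c,k[:,0]+[x0,y0],z); (cx,cy),r=cv2.minEnclosingCircle((w*1000).astype(np.float32))
    # area-based centre and diameter too
    wf=(w*1e6).astype(np.float32)[:,None]/1e3; M=cv2.moments(wf)
    return dict(circ=np.round([cx,cy],1),D=round(2*r,1),cen=np.round([M["m10"]/M["m00"],M["m01"]/M["m00"]],1),Da=round(2*np.sqrt(M["m00"]/np.pi),1),px=np.round(k[:,0].mean(0)+[x0,y0],1),a=a)
E
python3 - <<'E'
from h import *
t=camera("top");s=camera("scene")
out=[]
for c,rs in((t,[(355,300,395,340),(130,310,180,360),(400,205,460,265),(465,290,535,360)]),(s,[(310,155,355,210),(500,245,550,305),(205,180,275,245),(220,115,290,170)])):
    out.append(np.hstack([cv2.resize(c["pixels"][b:d,a:e],(200,200),interpolation=cv2.INTER_NEAREST) for a,b,e,d in rs]))
cv2.imwrite("pics/crops.png",np.vstack(out))
for n,c in(("t",t),("s",s)):
    R=dict(t=[("wood",(405,212,445,255),(95,60,20),(125,255,255),.022),("foam",(480,308,518,348),(0,0,40),(180,255,130),.027),
      ("plate",(235,285,315,375),(0,0,150),(180,60,255),.046),("pan",(290,195,358,250),(0,0,110),(180,60,255),.036),
      ("blue",(350,300,395,345),(95,100,20),(125,255,255),.036),("red",(130,310,180,355),(0,150,60),(8,255,255),.036),
      ("cap",(125,310,170,350),(0,0,0),(180,255,50),.094),("brass",(350,300,395,345),(8,80,60),(30,255,255),.094)],
     s=[("wood",(222,198,258,226),(95,60,20),(125,255,255),.022),("foam",(238,126,275,148),(0,0,40),(180,255,130),.027),
      ("plate",(370,195,450,260),(0,0,150),(180,60,255),.046),("pan",(275,235,350,300),(0,0,110),(180,60,255),.036),
      ("blue",(310,170,355,210),(95,100,20),(125,255,255),.036),("red",(500,255,550,305),(0,150,60),(8,255,255),.036),
      ("cap",(505,245,555,285),(0,0,0),(180,255,40),.094),("brass",(310,150,355,205),(8,80,60),(30,255,255),.094)])[n]
    for k,*a in R: print(n,k,blob(c,*a))
E
```

```text
t wood {'circ': array([ 623.6, -198.5]), 'D': 46.0, 'cen': array([ 623.6, -198.7]), 'Da': np.float64(43.8), 'px': array([424.9, 232.5]), 'a': 388.0}
t foam {'circ': array([ 436.7, -331.5]), 'D': 59.0, 'cen': array([ 436.6, -331.4]), 'Da': np.float64(57.0), 'px': array([498.8, 328.4]), 'a': 714.5}
t plate None
t pan {'circ': array([ 6.467e+02, -2.000e-01]), 'D': 168.3, 'cen': array([662.4,   1.1]), 'Da': np.float64(67.5), 'px': array([322.7, 215. ]), 'a': 929.0}
t blue {'circ': array([452.6, -92. ]), 'D': 58.7, 'cen': array([452.4, -91.9]), 'Da': np.float64(56.7), 'px': array([373.4, 322. ]), 'a': 713.0}
t red {'circ': array([435.9, 324.9]), 'D': 58.8, 'cen': array([426.1, 314.9]), 'Da': np.float64(33.9), 'px': array([157.5, 334.7]), 'a': 255.0}
t cap {'circ': array([443.3, 315.5]), 'D': 51.9, 'cen': array([443. , 315.5]), 'Da': np.float64(43.3), 'px': array([148. , 331.6]), 'a': 468.0}
t brass {'circ': array([456.8, -94. ]), 'D': 30.8, 'cen': array([456.7, -93.7]), 'Da': np.float64(29.2), 'px': array([377.2, 320.6]), 'a': 213.5}
s wood {'circ': array([ 622.8, -199.5]), 'D': 43.8, 'cen': array([ 623.1, -199.1]), 'Da': np.float64(39.7), 'px': array([239.6, 211.1]), 'a': 215.0}
s foam {'circ': array([ 426., -344.]), 'D': 86.3, 'cen': array([ 431.9, -338.5]), 'Da': np.float64(60.4), 'px': array([248.4, 134.7]), 'a': 323.0}Traceback (most recent call last):
  File "<stdin>", line 16, in <module>
  File "h.py", line 19, in blob
    return dict(circ=np.round([cx,cy],1),D=round(2*r,1),cen=np.round([M["m10"]/M["m00"],M["m01"]/M["m00"]],1),Da=round(2*np.sqrt(M["m00"]/np.pi),1),px=np.round(k[:,0].mean(0)+[x0,y0],1),a=a)
                                                                      ~~~~~~~~^~~~~~~~~
ZeroDivisionError: float division by zero
```

View pics/crops.png

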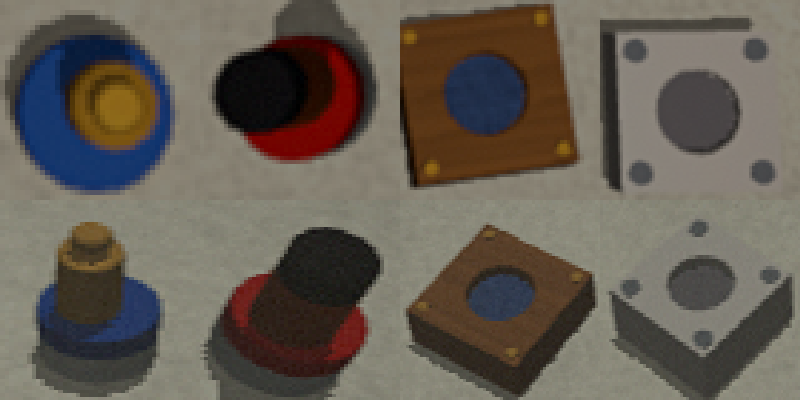

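The weight stands on the blue tin (top px 377,321) and the jar on the red tin (cap px 148,332). Both recesses are clear. I'm starting towards the jar.

>>> arm_command(
  motion=[
    [[0,4,-3,0,0],[0,4,-3,0,0]],
  ],
)

```text
clock: 0.45
tcp_pos: [0.207, 0.5002, 0.242]
tool_rot: [[0.976, -0.0, 0.218], [-0.218, -0.0, 0.976], [0.0, -1.0, -0.0]]
ft_force: [0.0, -0.1, -0.6]
grip_width: 0.0854
```

Run:
```python
from h import *
t=camera("top");s=camera("scene")
def ext(c,roi,lo,hi,z):
    x0,y0,x1,y1=roi; m=cv2.inRange(cv2.cvtColor(c["pixels"][y0:y1,x0:x1],cv2.COLOR_BGR2HSV),np.array(lo),np.array(hi))
    k=max(cv2.findContours(m,0,1)[0],key=cv2.contourArea)
    w=ray(c,k[:,0]+[x0,y0],z)*1000; o=c["cam_to_world"][:2,3]*1000
    u=w.mean(0)-o; u/=np.linalg.norm(u); v=np.array([-u[1],u[0]])
    a=(w-o)@u; b=(w-o)@v
    return lambda r:(o+u*(a.max()-r)+v*(b.max()+b.min())/2).round(1),(b.max()-b.min()).round(1),(a.max()-a.min()).round(1)
for n,c,cr,br in(("t",t,(125,310,170,350),(350,300,395,345)),("s",s,(505,245,555,290),(310,150,355,205))):
    f,w,l=ext(c,cr,(0,0,0),(180,255,45),.094); print(n,"jar",f(18),w,l)
    f,w,l=ext(c,br,(8,80,50),(30,255,255),.080 if n=="t" else .094); print(n,"weight",f(15 if n=="t" else 9),w,l)
# corner dots -> block centres
def dots(c,roi,lo,hi,z):
    x0,y0,x1,y1=roi; m=cv2.inRange(cv2.cvtColor(c["pixels"][y0:y1,x0:x1],cv2.COLOR_BGR2HSV),np.array(lo),np.array(hi))
    n,_,st,ce=cv2.connectedComponentsWithStats(m)
    g=[i for i in range(1,n) if 4<=st[i,4]<120]
    return (ray(c,ce[g]+[x0,y0],z)*1000).round(0).tolist(),[int(st[i,4]) for i in g]
print(dots(t,(395,200,460,265),(18,120,110),(32,255,255),.03))
print(dots(t,(467,297,530,360),(90,15,60),(130,120,125),.035))
for n,uv in(("plate",(274,322)),("pan",(323,225)),("foam",(498,328))): print(n,cv2.cvtColor(t["pixels"][uv[1]:uv[1]+1,uv[0]:uv[0]+1],cv2.COLOR_BGR2HSV)[0,0])
for n,r,uvs,z in(("plate",t,(235,285,315,375),.046),("plate",s,(365,190,455,265),.046)): print(blob(r,uvs,(0,0,135),(30,70,255),z))
print(bot.sense()["tcp_pos"])
```

```text
t jar [442. 323.] 35.6 51.1
t weight [456.2 -95.4] 30.4 31.1
s jar [443.  326.4] 35.6 81.8
s weight [458.8 -93.2] 28.3 78.9
([[667.0, -232.0], [657.0, -155.0], [590.0, -242.0], [580.0, -165.0]], [12, 13, 12, 13])
([], [])
plate [ 19  15 137]
pan [ 21  16 111]
foam [174  17  73]
{'circ': array([456.8,  95.9]), 'D': 80.4, 'cen': array([456.9,  95.9]), 'Da': np.float64(78.4), 'px': array([273.7, 321.5]), 'a': 1381.5}
{'circ': array([431.1,  90.5]), 'D': 228.9, 'cen': array([420.7,  63.5]), 'Da': np.float64(101.5), 'px': array([419.5, 206.8]), 'a': 1444.0}
[0.20952947 0.49873163 0.2420906 ]
```

>>> arm_command(
  motion=[
    [[0,3.9,-2.95,0,0],[0,3.9,-2.95,0,0],[0,3.9,-2.95,0,0],[0,3.9,-2.95,0,0],[0,3.9,-2.95,0,0],[0,3.9,-2.95,0,0],[0,0,0,-4,0],[0,0,0,-3,0],[0,0,0,0,0]],
  ],
)

```text
clock: 1.68
tcp_pos: [0.4384, 0.3234, 0.1695]
tool_rot: [[0.976, -0.006, 0.22], [-0.22, -0.002, 0.976], [-0.005, -1.0, -0.004]]
ft_force: [-0.1, 0.5, -0.2]
grip_width: 0.0854
```

Run:
```python
from h import *
print(bot.sense()["tcp_pos"])
for n in("scene","top"):
    c=camera(n); p=bot.sense()["tcp_pos"]
    if n=="scene": a=c["pixels"][180:320,430:630]
    else: b=c["pixels"][270:410,80:280]
cv2.imwrite("pics/jar1.png",cv2.resize(np.hstack([a,b]),(800,280)))
```

```text
[0.43840204 0.32339802 0.16952851]
```

View pics/jar1.png

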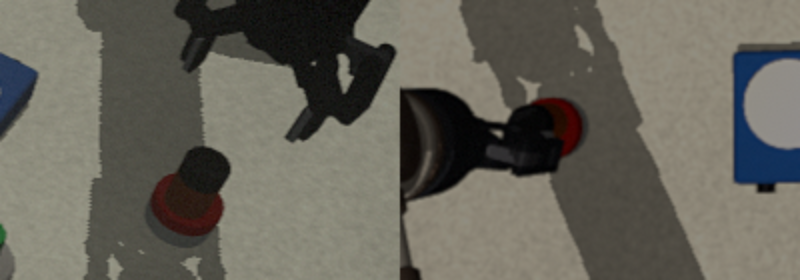

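The fingers straddle the jar. I'll descend and close.

>>> arm_command(
  motion=[
    [[0,0.4,0,-4,0],[0,0,0,-4,0],[0,0,0,-2.7,0],[0,0,0,0,0],[255,0,0,0,0],[255,0,0,0,0],[255,0,0,0,0],[255,0,0,0,0],[255,0,0,0,0],[255,0,0,0,0]],
  ],
  squeeze=40,
)

```text
clock: 3.02
tcp_pos: [0.4456, 0.3245, 0.067]
tool_rot: [[0.975, 0.002, 0.22], [-0.22, 0.001, 0.975], [0.002, -1.0, 0.002]]
ft_force: [-0.8, -0.0, 6.7]
grip_width: 0.0377
```

>>> arm_command(
  motion=[
    [[255,0,0,0,0],[255,0,0,1,0],[255,0,0,2,0],[255,0,0,4,0],[255,0,0,5,0],[255,0,0,5,0],[255,0,0,0,0]],
  ],
)

```text
clock: 3.9
tcp_pos: [0.447, 0.325, 0.2409]
tool_rot: [[0.975, 0.009, 0.22], [-0.22, 0.004, 0.976], [0.008, -1.0, 0.006]]
ft_force: [0.4, 0.4, -0.6]
grip_width: 0.0374
```

Run:
```python
from h import *
c=camera("scene");s=bot.sense();print(s["tcp_pos"],s["grip_width"],s["ft_force"])
d=camera("top")
cv2.imwrite("pics/jar2.png",cv2.resize(np.hstack([c["pixels"][150:320,430:630],d["pixels"][250:420,60:260]]),(800,340)))
# jar underside would be at tcp z - .027
```

```text
[0.44547229 0.32428712 0.23766823] 0.03710105847810111 [ 0.13593048  0.64363752 -1.23445839]
```

View pics/jar2.png

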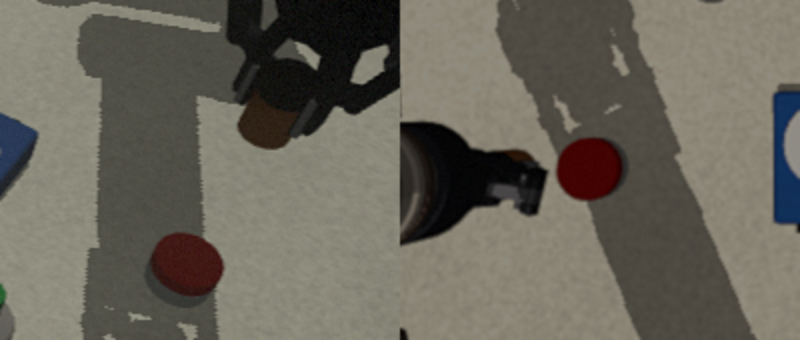

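The jar is held 37 mm wide and upright, and the red tin stayed in place. Next I'll measure the foam, the bare red tin and the pan.

Run:
```python
from h import *
t=camera("top");s=camera("scene")
print("red t",blob(t,(130,310,185,360),(0,150,30),(8,255,255),.036)); 
print("red s",blob(s,(495,255,550,305),(0,150,90),(8,255,255),.036))
for n,c,r in(("t",t,(467,295,530,360)),("s",s,(222,118,290,156))):
    x0,y0,x1,y1=r; g=cv2.cvtColor(c["pixels"][y0:y1,x0:x1],cv2.COLOR_BGR2GRAY)
    th,m=cv2.threshold(cv2.GaussianBlur(g,(3,3),0),0,255,cv2.THRESH_BINARY_INV+cv2.THRESH_OTSU)
    k,_,st,ce=cv2.connectedComponentsWithStats(m)
    for i in range(1,k):
        if st[i,4]>8: print(n,th,st[i].tolist(),(ray(c,ce[i]+[x0,y0],.035)*1000).round(0)[0],(ray(c,ce[i]+[x0,y0],.027)*1000).round(0)[0])
# pan via grey: bright disc inside darker body
x0,y0,x1,y1=(288,192,362,270); g=cv2.cvtColor(t["pixels"][y0:y1,x0:x1],cv2.COLOR_BGR2GRAY)
print(cv2.HoughCircles(cv2.resize(g,None,fx=4,fy=4,interpolation=cv2.INTER_CUBIC),cv2.HOUGH_GRADIENT,1,40,param1=80,param2=25,minRadius=76,maxRadius=104))
for th in(85,95,105): 
    m=(g>th).astype(np.uint8)*255; k,_,st,ce=cv2.connectedComponentsWithStats(m); print(th,[(st[i].tolist(),ce[i].round(1)) for i in range(1,k) if st[i,4]>400])
```

```text
red t {'circ': array([436.4, 323.3]), 'D': 61.1, 'cen': array([436.2, 323.5]), 'Da': np.float64(58.2), 'px': array([154.9, 334. ]), 'a': 747.5}
red s None
t 103.0 [0, 0, 51, 62, 485] [ 462. -295.] [ 462. -297.]
t 103.0 [6, 9, 8, 8, 46] [ 477. -289.] [ 477. -291.]
t 103.0 [48, 8, 8, 8, 49] [ 477. -369.] [ 477. -372.]
t 103.0 [18, 19, 29, 30, 682] [ 437. -329.] [ 436. -332.]
t 103.0 [51, 51, 8, 8, 51] [ 397. -369.] [ 397. -372.]
t 103.0 [8, 52, 8, 7, 48] [ 398. -288.] [ 397. -291.]
s 103.0 [30, 3, 5, 4, 18] [ 399. -368.] [ 391. -376.]
s 103.0 [21, 12, 24, 15, 282] [ 439. -328.] [ 432. -335.]
s 103.0 [54, 16, 6, 4, 19] [ 399. -288.] [ 392. -295.]
s 103.0 [6, 19, 6, 4, 21] [ 478. -368.] [ 472. -376.]
s 103.0 [38, 18, 28, 20, 258] [ 437. -262.] [ 430. -269.]
s 103.0 [2, 22, 27, 16, 216] [ 503. -334.] [ 497. -341.]
s 103.0 [31, 33, 6, 5, 26] [ 479. -287.] [ 473. -295.]
[[[141.5 131.5  84.9]]]
85 [([0, 0, 74, 78, 2527], array([37. , 37.3])), ([14, 11, 43, 43, 1446], array([35. , 32.2]))]
95 [([0, 0, 74, 78, 2506], array([37.1, 37.1])), ([15, 12, 42, 42, 1393], array([35.2, 32.4]))]
105 [([0, 0, 74, 78, 2465], array([37., 37.])), ([15, 12, 41, 41, 1334], array([35.1, 32.3]))]
```

>>> arm_command(
  motion=[
    [[255,0,-3,0,0],[255,0,-4,0,0],[255,0,-4.4,0,0],[255,0,-4.4,0,0],[255,0,-4.4,0,0],[255,0,-4.4,0,0],[255,0,-4.4,0,0],[255,0,-4.4,0,0],[255,0,-4.4,0,0],[255,0,-4.4,0,0]],
  ],
)

```text
clock: 5.35
tcp_pos: [0.4433, -0.099, 0.2334]
tool_rot: [[0.975, -0.003, 0.22], [-0.22, 0.002, 0.975], [-0.003, -1.0, 0.001]]
ft_force: [0.9, 0.2, -0.4]
grip_width: 0.0372
```

>>> arm_command(
  motion=[
    [[255,0,-4.4,0,0],[255,0,-4.4,0,0],[255,0,-4.4,0,0],[255,0,-4.4,0,0],[255,0,-3,0,0],[255,0,-2,0,0],[255,-0.6,-0.6,0,0],[255,0,0,0,0],[255,0,0,0,0]],
  ],
)

```text
clock: 6.48
tcp_pos: [0.4386, -0.3291, 0.2352]
tool_rot: [[0.976, -0.0, 0.219], [-0.219, 0.0, 0.976], [-0.0, -1.0, 0.0]]
ft_force: [-0.2, 0.0, -0.3]
grip_width: 0.037
```

Run:
```python
from h import *
print(bot.sense()["tcp_pos"])
c=camera("scene");d=camera("top");s=bot.sense();print(s["tcp_pos"],s["grip_width"])
cv2.imwrite("pics/foam1.png",cv2.resize(np.hstack([c["pixels"][20:190,150:350],d["pixels"][250:420,400:600]]),(800,340)))
for n,k in(("s",c),("t",d)): print(n,proj(k,np.array([.437,-.329,s["tcp_pos"][2]+.027])).round(1))
```

```text
[ 0.43858689 -0.32909739  0.23524363]
[ 0.4387276  -0.32930289  0.23544086] 0.03715302822263961
s [243.5  43.7]
t [550.7 334.9]
```

View pics/foam1.png

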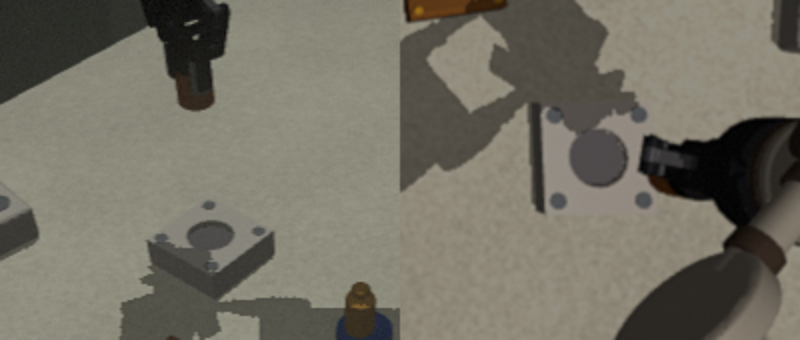

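>>> arm_command(
  motion=[
    [[255,0,0,-5,0],[255,0,0,-5,0],[255,0,0,-4,0],[255,0,0,-2,0],[255,0,0,-1,0],[255,0,0,0,0],[255,0,0,0,0]],
  ],
)

```text
clock: 7.45
tcp_pos: [0.4393, -0.3308, 0.0667]
tool_rot: [[0.976, 0.002, 0.22], [-0.22, -0.002, 0.976], [0.002, -1.0, -0.001]]
ft_force: [0.3, -0.6, -1.3]
grip_width: 0.0371
```

Run:
```python
from h import *
c=camera("scene");d=camera("top");s=bot.sense();print(s["tcp_pos"],s["grip_width"],s["ft_force"])
cv2.imwrite("pics/foam2.png",cv2.resize(np.hstack([c["pixels"][60:190,170:330],d["pixels"][280:410,420:580]]),(800,325)))
```

```text
[ 0.43917389 -0.3307681   0.06655252] 0.03730363559900846 [-0.74986194 -0.12913416 -0.62696861]
```

View pics/foam2.png

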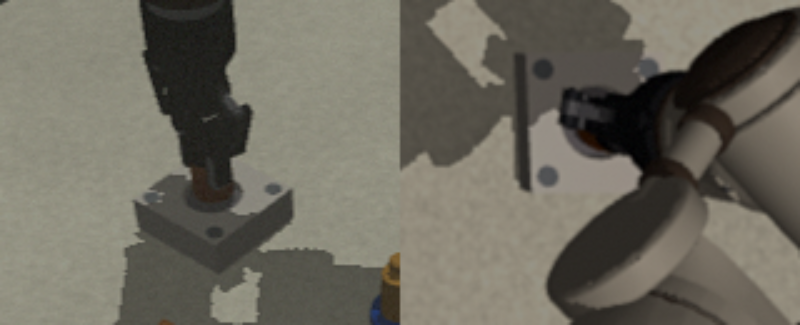

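Both views show the jar centred over the recess. I'll lower the last bit.

>>> arm_command(
  motion=[
    [[255,0,0,-0.4,0],[255,0,0,-0.3,0],[255,0,0,0,0],[255,0,0,0,0]],
  ],
)

```text
clock: 8.05
tcp_pos: [0.4384, -0.33, 0.0582]
tool_rot: [[0.976, -0.0, 0.22], [-0.22, 0.0, 0.976], [-0.0, -1.0, 0.0]]
ft_force: [-0.4, -0.5, -0.6]
grip_width: 0.0375
```

>>> arm_command(
  motion=[
    [[255,0,0,-0.2,0],[255,0,0,0,0],[255,0,0,0,0]],
  ],
)

```text
clock: 8.43
tcp_pos: [0.4386, -0.3302, 0.0579]
tool_rot: [[0.976, -0.001, 0.22], [-0.22, 0.0, 0.976], [-0.001, -1.0, 0.0]]
ft_force: [-4.0, 5.2, 12.5]
grip_width: 0.0369
```

>>> arm_command(
  motion=[
    [[200,0,0,0.1,0],[100,0,0,0,0],[0,0,0,0,0],[0,0,0,0,0],[0,0,0,0,0],[0,0,0,3,0],[0,0,0,5,0],[0,0,0,6,0],[0,0,0,3.4,0],[0,0,0,0,0]],
  ],
)

```text
clock: 9.68
tcp_pos: [0.4399, -0.3317, 0.2351]
tool_rot: [[0.975, 0.005, 0.22], [-0.22, -0.006, 0.975], [0.006, -1.0, -0.004]]
ft_force: [-0.4, -0.1, -0.3]
grip_width: 0.0854
```

>>> arm_command(
  motion=[
    [[0,0.4,5,0,0],[0,0.4,5,0,0],[0,0.4,5,0,0],[0,0.4,5,0,0],[0,0.3,3.6,0,0],[0,0,0,0,0],[0,0,0,0,0]],
  ],
)

```text
clock: 10.55
tcp_pos: [0.457, -0.0943, 0.2303]
tool_rot: [[0.976, -0.002, 0.22], [-0.22, 0.0, 0.976], [-0.002, -1.0, -0.0]]
ft_force: [0.6, -0.7, -0.2]
grip_width: 0.0858
```

Run:
```python
from h import *
c=camera("scene");d=camera("top");s=bot.sense();print(s["tcp_pos"],s["grip_width"],s["ft_force"])
cv2.imwrite("pics/foam3.png",cv2.resize(np.hstack([c["pixels"][60:220,190:390],d["pixels"][250:410,350:550]]),(800,320)))
```

```text
[ 0.45726321 -0.09493391  0.23071143] 0.08544998464537967 [ 0.03583965 -0.31075473  0.40928779]
```

View pics/foam3.png

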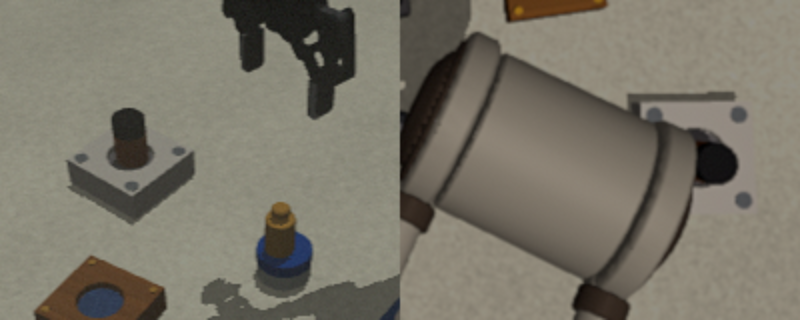

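The jar stands upright in the foam recess (scene crop 130,140). The gripper is above the weight; I'll descend and grip.

>>> arm_command(
  motion=[
    [[0,0,0,-5,0],[0,0,0,-5,0],[0,0,0,-4,0],[0,0,0,-2.7,0],[0,0,0,0,0],[255,0,0,0,0],[255,0,0,0,0],[255,0,0,0,0],[255,0,0,0,0],[255,0,0,0,0]],
  ],
  squeeze=70,
)

```text
clock: 11.9
tcp_pos: [0.4583, -0.095, 0.0656]
tool_rot: [[0.976, 0.002, 0.22], [-0.22, -0.002, 0.976], [0.002, -1.0, -0.001]]
ft_force: [-2.0, -2.9, 6.0]
grip_width: 0.0298
```

>>> arm_command(
  motion=[
    [[255,0,0,0,0],[255,0,0,0,0],[255,0,0,0,0]],
  ],
)

```text
clock: 12.28
tcp_pos: [0.4583, -0.095, 0.0656]
tool_rot: [[0.976, 0.002, 0.22], [-0.22, -0.002, 0.976], [0.002, -1.0, -0.001]]
ft_force: [-1.7, -2.2, 5.2]
grip_width: 0.0299
```

>>> arm_command(
  motion=[
    [[255,0,0,1,0],[255,0,0,2,0],[255,0,0,4,0],[255,0,0,5,0],[255,0,0,4.7,0],[255,3,-1.9,0,0],[255,4,-2.5,0,0],[255,4,-2.5,0,0],[255,3,-2,0,0],[255,2.7,-1.5,0,0]],
  ],
)

```text
clock: 13.52
tcp_pos: [0.625, -0.1984, 0.2306]
tool_rot: [[0.975, -0.001, 0.22], [-0.22, 0.001, 0.975], [-0.002, -1.0, 0.001]]
ft_force: [-0.4, 0.2, -3.0]
grip_width: 0.0301
```

Run:
```python
from h import *
c=camera("scene");d=camera("top");c=camera("scene");s=bot.sense();print(s["tcp_pos"],s["grip_width"],s["ft_force"])
cv2.imwrite("pics/wt1.png",cv2.resize(np.hstack([c["pixels"][60:260,150:390],d["pixels"][160:360,330:570]]),(800,333)))
print("blue t",blob(d,(350,295,400,345),(95,100,20),(125,255,255),.036))
print("blue s",blob(c,(310,165,355,210),(95,100,20),(125,255,255),.036))
```

```text
[ 0.62450182 -0.19808208  0.23028366] 0.02994838969556359 [ 0.19087707  0.18378438 -2.08754832]
blue t {'circ': array([452.6, -92.3]), 'D': 59.7, 'cen': array([453.1, -90.7]), 'Da': np.float64(55.4), 'px': array([372.9, 321.9]), 'a': 679.5}
blue s {'circ': array([454.8, -91.2]), 'D': 60.4, 'cen': array([454. , -90.5]), 'Da': np.float64(56.6), 'px': array([331.6, 184.3]), 'a': 388.0}
```

View pics/wt1.png

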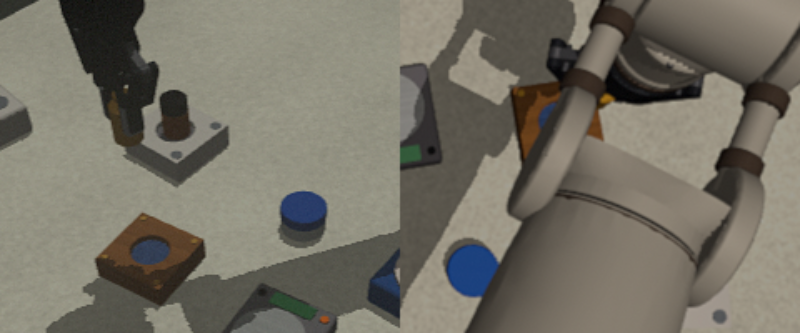

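>>> arm_command(
  motion=[
    [[255,0,0,-5,0],[255,0,0,-5,0],[255,0,0,-4,0],[255,0,0,-2,0],[255,0,0,-0.8,0],[255,0,0,0,0],[255,0,0,0,0]],
  ],
)

```text
clock: 14.55
tcp_pos: [0.6258, -0.1987, 0.0655]
tool_rot: [[0.976, 0.003, 0.22], [-0.22, -0.002, 0.976], [0.003, -1.0, -0.001]]
ft_force: [-0.3, -0.5, -1.5]
grip_width: 0.0302
```

Run:
```python
from h import *
c=camera("scene");d=camera("top");s=bot.sense();print(s["tcp_pos"],s["grip_width"],s["ft_force"])
cv2.imwrite("pics/wt2.png",cv2.resize(np.hstack([c["pixels"][120:260,160:330],d["pixels"][170:310,360:530]]),(800,330)))
```

```text
[ 0.62549853 -0.19859994  0.0649794 ] 0.029845984815773222 [ 0.42760936 -0.23880079 -2.20638429]
```

View pics/wt2.png

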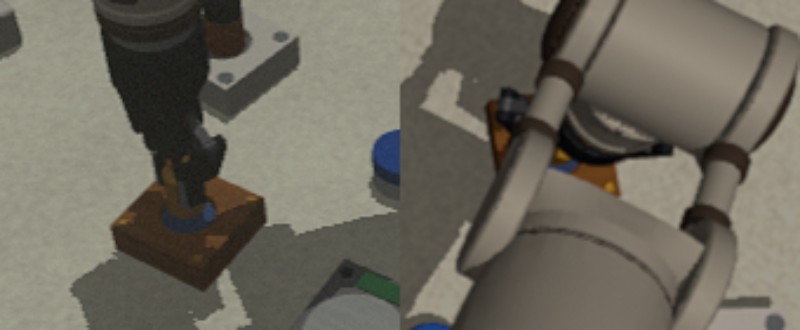

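The weight hangs centred above the blue recess. I'll lower it to the floor.

>>> arm_command(
  motion=[
    [[255,-0.1,0,-0.5,0],[255,0,0,-0.5,0],[255,0,0,0,0],[255,0,0,0,0]],
  ],
)

```text
clock: 15.15
tcp_pos: [0.6235, -0.1981, 0.0532]
tool_rot: [[0.976, -0.0, 0.22], [-0.22, 0.0, 0.976], [-0.0, -1.0, 0.0]]
ft_force: [-0.3, 0.3, -2.7]
grip_width: 0.0303
```

>>> arm_command(
  motion=[
    [[255,0,0,-0.2,0],[255,0,0,0,0],[255,0,0,0,0]],
  ],
)

```text
clock: 15.52
tcp_pos: [0.6238, -0.1983, 0.0517]
tool_rot: [[0.975, 0.001, 0.22], [-0.22, -0.0, 0.975], [0.001, -1.0, -0.0]]
ft_force: [-0.3, 0.0, -0.4]
grip_width: 0.0301
```

>>> arm_command(
  motion=[
    [[255,0,0,-0.1,0],[255,0,0,0,0],[255,0,0,0,0]],
  ],
)

```text
clock: 15.9
tcp_pos: [0.6239, -0.1983, 0.0516]
tool_rot: [[0.976, 0.001, 0.22], [-0.22, -0.0, 0.976], [0.001, -1.0, -0.0]]
ft_force: [-2.7, 1.4, 6.2]
grip_width: 0.0301
```

>>> arm_command(
  motion=[
    [[200,0,0,0,0],[100,0,0,0,0],[0,0,0,0,0],[0,0,0,0,0],[0,0,0,0,0],[0,0,0,3,0],[0,0,0,5,0],[0,0,0,6,0],[0,0,0,3.5,0],[0,0,0,0,0]],
  ],
)

```text
clock: 17.15
tcp_pos: [0.6255, -0.1991, 0.23]
tool_rot: [[0.975, 0.007, 0.22], [-0.22, -0.004, 0.976], [0.008, -1.0, -0.002]]
ft_force: [-0.2, 0.8, -0.5]
grip_width: 0.0854
```

>>> arm_command(
  motion=[
    [[0,-3,2,0,0],[0,-4,2.5,0,0],[0,-4,2.5,0,0],[0,-4,2.5,0,0],[0,-2,1.2,0,0],[0,0,0,0,0],[0,0,0,0,0]],
  ],
)

```text
clock: 18.02
tcp_pos: [0.4539, -0.0914, 0.2248]
tool_rot: [[0.975, -0.0, 0.22], [-0.22, 0.0, 0.975], [-0.0, -1.0, -0.0]]
ft_force: [0.7, -0.5, -0.1]
grip_width: 0.0853
```

Run:
```python
from h import *
c=camera("scene");d=camera("top");s=bot.sense();print(s["tcp_pos"],s["grip_width"],s["ft_force"])
cv2.imwrite("pics/wt3.png",cv2.resize(np.hstack([c["pixels"][80:300,160:400],d["pixels"][160:380,330:570]]),(800,367)))
print("blue s",blob(c,(310,165,355,210),(95,100,20),(125,255,255),.036))
print("pan",ray(d,(323.1,224.3),.036), "plate",ray(d,(273.7,321.5),.046))
```

```text
[ 0.4540454  -0.09162662  0.22500226] 0.08502986647326415 [-0.87199543  0.74043572 -0.67491549]
blue s {'circ': array([454.2, -90.5]), 'D': 59.7, 'cen': array([454. , -90.5]), 'Da': np.float64(56.6), 'px': array([332. , 184.3]), 'a': 388.0}
pan [[6.41409309e-01 5.13074483e-04]] plate [[0.45640236 0.09592136]]
```

View pics/wt3.png

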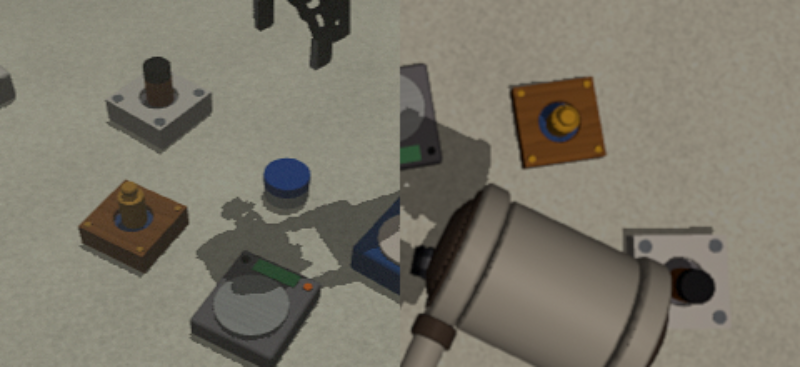

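The weight stands in the wood recess. Next is the blue tin.

>>> arm_command(
  motion=[
    [[0,0,0,-5,0],[0,0,0,-5,0],[0,0,0,-5,0],[0,0,0,-3,0],[0,0,0,-2,0],[0,0,0,-0.8,0],[0,0,0,0,0],[0,0,0,0,0]],
  ],
)

```text
clock: 19.12
tcp_pos: [0.4544, -0.0916, 0.0182]
tool_rot: [[0.975, 0.002, 0.22], [-0.22, -0.001, 0.976], [0.002, -1.0, -0.0]]
ft_force: [-1.3, -0.4, 0.5]
grip_width: 0.0853
```

>>> arm_command(
  motion=[
    [[255,0,0,0,0],[255,0,0,0,0],[255,0,0,0,0],[255,0,0,0,0],[255,0,0,0,0],[255,0,0,0,0]],
  ],
  squeeze=60,
)

```text
clock: 19.88
tcp_pos: [0.4543, -0.0916, 0.0185]
tool_rot: [[0.976, 0.002, 0.22], [-0.22, -0.001, 0.976], [0.002, -1.0, -0.001]]
ft_force: [-2.8, 0.9, 6.3]
grip_width: 0.0583
```

>>> arm_command(
  motion=[
    [[255,0,0,1,0],[255,0,0,2,0],[255,0,0,4,0],[255,0,0,5,0],[255,0,0,3,0],[255,3.7,1.85,0,0],[255,4,2,0,0],[255,4,2,0,0],[255,4,2,0,0],[255,3,1.35,0,0]],
  ],
)

```text
clock: 21.12
tcp_pos: [0.6415, 0.0021, 0.1674]
tool_rot: [[0.976, -0.0, 0.219], [-0.219, 0.0, 0.976], [-0.0, -1.0, 0.0]]
ft_force: [0.8, -0.7, -0.5]
grip_width: 0.0582
```

>>> arm_command(
  motion=[
    [[255,0,0,-3,0],[255,0,0,-4,0],[255,0,0,-2,0],[255,0,0,0,0],[255,0,0,0,0]],
  ],
)

```text
clock: 21.75
tcp_pos: [0.6417, 0.0006, 0.0792]
tool_rot: [[0.975, 0.003, 0.22], [-0.22, -0.001, 0.975], [0.003, -1.0, 0.0]]
ft_force: [0.6, -0.9, -2.1]
grip_width: 0.0586
```

Run:
```python
from h import *
c=camera("scene");d=camera("top");s=bot.sense();print(s["tcp_pos"],s["grip_width"],s["ft_force"])
cv2.imwrite("pics/bl1.png",cv2.resize(np.hstack([c["pixels"][180:320,240:410],d["pixels"][160:300,250:420]]),(800,330)))
```

```text
[6.41937195e-01 5.85035669e-04 7.95459400e-02] 0.05803419724097383 [-0.08726303  1.07699607 -1.49943987]
```

View pics/bl1.png

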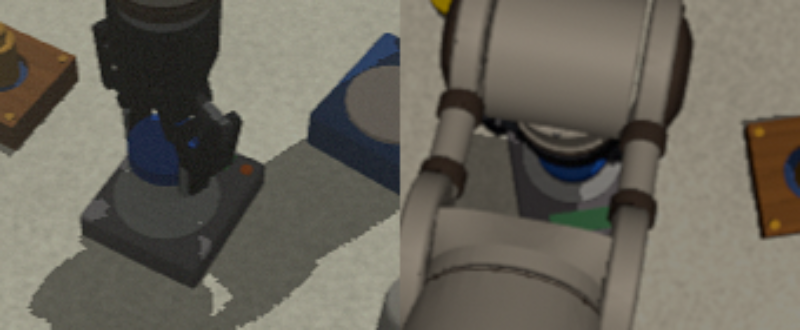

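The tin is level over the pan. I'll lower it.

>>> arm_command(
  motion=[
    [[255,0,0,-1,0],[255,0,0,-0.8,0],[255,0,0,-0.4,0],[255,0,0,0,0],[255,0,0,0,0]],
  ],
)

```text
clock: 22.48
tcp_pos: [0.6405, 0.0009, 0.0551]
tool_rot: [[0.976, 0.0, 0.22], [-0.22, 0.0, 0.976], [0.0, -1.0, 0.0]]
ft_force: [-0.4, -0.8, -1.8]
grip_width: 0.0581
```

>>> arm_command(
  motion=[
    [[255,0,0,-0.2,0],[255,0,0,0,0],[255,0,0,0,0]],
  ],
)

```text
clock: 22.85
tcp_pos: [0.6407, 0.0009, 0.0546]
tool_rot: [[0.976, 0.0, 0.22], [-0.22, -0.0, 0.976], [0.0, -1.0, -0.0]]
ft_force: [-4.3, 0.5, 5.4]
grip_width: 0.0583
```

>>> arm_command(
  motion=[
    [[200,0,0,0,0],[100,0,0,0,0],[0,0,0,0,0],[0,0,0,0,0],[0,0,0,0,0],[0,0,0,3,0],[0,0,0,5,0],[0,0,0,6,0],[0,0,0,3,0],[0,0,0,0,0]],
  ],
)

```text
clock: 24.1
tcp_pos: [0.6424, 0.0006, 0.227]
tool_rot: [[0.975, 0.007, 0.22], [-0.22, -0.001, 0.976], [0.007, -1.0, 0.0]]
ft_force: [-0.3, 0.0, 0.6]
grip_width: 0.0856
```

>>> arm_command(
  motion=[
    [[0,-2.5,4,0,0],[0,-2.6,4.1,0,0],[0,-2.6,4.1,0,0],[0,-2.6,4.1,0,0],[0,-2.6,4.1,0,0],[0,-2.6,4.1,0,0],[0,-2.6,4.1,0,0],[0,-2.3,3.7,0,0],[0,0,0,0,0],[0,0,0,0,0]],
  ],
)

```text
clock: 25.35
tcp_pos: [0.4361, 0.3233, 0.2219]
tool_rot: [[0.976, -0.002, 0.22], [-0.22, -0.001, 0.976], [-0.001, -1.0, -0.002]]
ft_force: [0.5, 0.5, -0.0]
grip_width: 0.0853
```

Run:
```python
from h import *
c=camera("scene");d=camera("top");s=bot.sense();print(s["tcp_pos"],s["grip_width"],s["ft_force"])
print("blue t",blob(d,(290,190,358,255),(95,100,20),(125,255,255),.072))
print("blue s",blob(c,(270,210,350,290),(95,100,70),(125,255,255),.072))
print("red t",blob(d,(130,310,185,360),(0,150,30),(8,255,255),.036)); 
print("red s",blob(c,(495,255,550,305),(0,150,50),(8,255,255),.036))
print("plate s",blob(c,(374,195,446,250),(0,0,120),(40,70,255),.046),proj(c,np.array([.4565,.096,.046])))
cv2.imwrite("pics/bl2.png",cv2.resize(np.hstack([c["pixels"][170:320,240:560],]),(800,375)))
```

```text
[0.43683772 0.32289331 0.22248283] 0.08536057035145919 [-0.49845209 -0.30355747  0.04135049]
blue t {'circ': array([6.379e+02, 4.000e-01]), 'D': 60.3, 'cen': array([6.381e+02, 6.000e-01]), 'Da': np.float64(57.8), 'px': array([322.9, 223. ]), 'a': 739.0}
blue s {'circ': array([640.2,   2.3]), 'D': 59.4, 'cen': array([640.1,   2.5]), 'Da': np.float64(56.9), 'px': array([311.1, 248.9]), 'a': 626.0}
red t {'circ': array([436.4, 323.3]), 'D': 61.1, 'cen': array([438. , 321.9]), 'Da': np.float64(55.6), 'px': array([154.4, 334. ]), 'a': 684.0}
red s {'circ': array([439. , 327.1]), 'D': 62.7, 'cen': array([437.6, 327.9]), 'Da': np.float64(57.1), 'px': array([523.1, 281.1]), 'a': 657.5}
plate s {'circ': array([457.5,  97.7]), 'D': 82.5, 'cen': array([457.5,  97.6]), 'Da': np.float64(80.5), 'px': array([408.1, 223.4]), 'a': 1006.0} [407.65958612 222.27881955]
```

View pics/bl2.png

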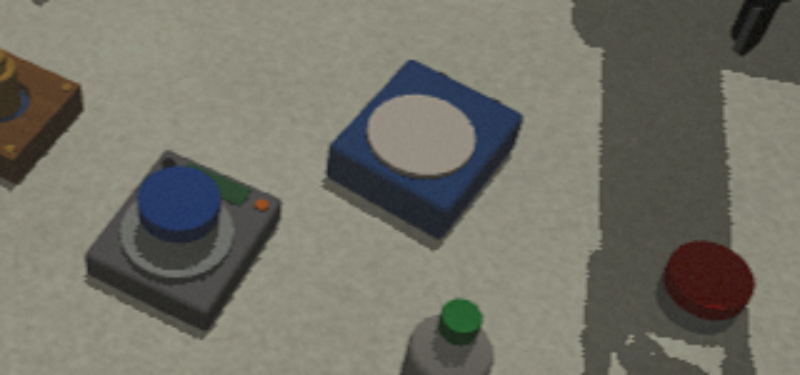

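The blue tin stands about 3 mm from the pan centre. Now the red tin.

>>> arm_command(
  motion=[
    [[0,0.1,0.2,-5,0],[0,0,0,-5,0],[0,0,0,-5,0],[0,0,0,-3,0],[0,0,0,-1.6,0],[0,0,0,-0.7,0],[0,0,0,0,0],[0,0,0,0,0]],
  ],
)

```text
clock: 26.45
tcp_pos: [0.4386, 0.3263, 0.0217]
tool_rot: [[0.975, 0.002, 0.22], [-0.22, 0.001, 0.975], [0.002, -1.0, 0.002]]
ft_force: [0.9, 0.2, 0.8]
grip_width: 0.0855
```

>>> arm_command(
  motion=[
    [[255,0,0,0,0],[255,0,0,0,0],[255,0,0,0,0],[255,0,0,0,0],[255,0,0,0,0],[255,0,0,0,0]],
  ],
)

```text
clock: 27.2
tcp_pos: [0.4384, 0.3264, 0.0216]
tool_rot: [[0.976, 0.002, 0.22], [-0.22, 0.001, 0.976], [0.002, -1.0, 0.001]]
ft_force: [-1.2, -0.3, 5.8]
grip_width: 0.0584
```

>>> arm_command(
  motion=[
    [[255,0,0,1,0],[255,0,0,2,0],[255,0,0,5,0],[255,0,0,6,0],[255,0.3,-4,0,0],[255,0.4,-5,0,0],[255,0.4,-5,0,0],[255,0.4,-5,0,0],[255,0.35,-4,0,0],[255,0,0,0,0]],
  ],
)

```text
clock: 28.45
tcp_pos: [0.4561, 0.0938, 0.1606]
tool_rot: [[0.975, 0.0, 0.224], [-0.224, -0.0, 0.975], [0.0, -1.0, -0.0]]
ft_force: [-0.9, 0.2, -0.9]
grip_width: 0.0583
```

>>> arm_command(
  motion=[
    [[255,0,0,-3,0],[255,0,0,-3,0],[255,0,0,-1.5,0],[255,0,0,0,0],[255,0,0,0,0]],
  ],
)

```text
clock: 29.08
tcp_pos: [0.4569, 0.0961, 0.0865]
tool_rot: [[0.976, 0.002, 0.22], [-0.22, -0.0, 0.976], [0.002, -1.0, 0.0]]
ft_force: [-0.8, 0.9, -0.8]
grip_width: 0.0582
```

Run:
```python
from h import *
c=camera("scene");s=bot.sense();print(s["tcp_pos"],s["grip_width"],s["ft_force"])
cv2.imwrite("pics/rd1.png",cv2.resize(c["pixels"][140:290,320:500],(720,600)))
```

```text
[0.45710792 0.09603225 0.08660987] 0.0579234710351735 [ 0.19349361 -0.41813643 -0.83502743]
```

View pics/rd1.png

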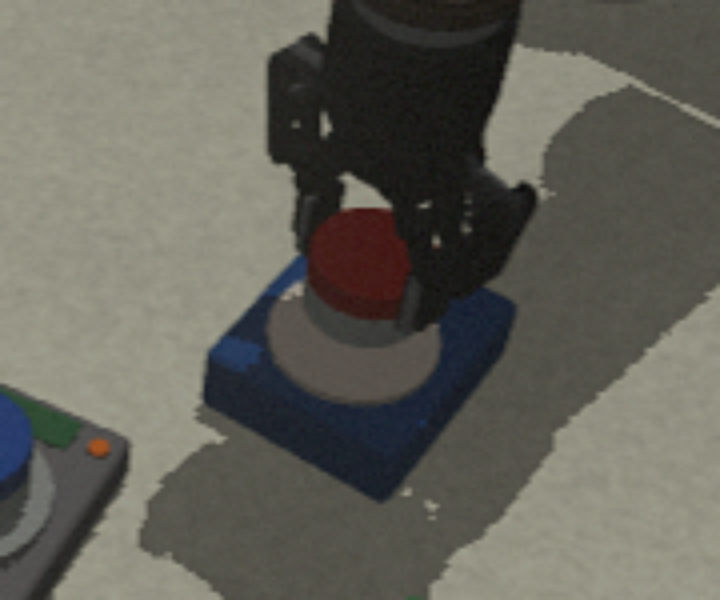

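The red tin hangs level and centred above the plate.

>>> arm_command(
  motion=[
    [[255,0,0,-0.8,0],[255,0,0,-0.6,0],[255,0,0,-0.2,0],[255,0,0,0,0],[255,0,0,0,0]],
  ],
)

```text
clock: 29.75
tcp_pos: [0.4561, 0.0959, 0.0694]
tool_rot: [[0.975, 0.0, 0.22], [-0.22, 0.0, 0.975], [0.0, -1.0, 0.0]]
ft_force: [-0.5, -0.4, -2.2]
grip_width: 0.0583
```

>>> arm_command(
  motion=[
    [[255,0,0,-0.2,0],[255,0,0,0,0],[255,0,0,0,0]],
  ],
)

```text
clock: 30.12
tcp_pos: [0.4563, 0.0959, 0.0676]
tool_rot: [[0.976, 0.001, 0.22], [-0.22, -0.0, 0.976], [0.001, -1.0, 0.0]]
ft_force: [-0.2, -0.6, 2.0]
grip_width: 0.0585
```

Contact, at the predicted height. I'll release, rise and move clear.

>>> arm_command(
  motion=[
    [[200,0,0,0,0],[100,0,0,0,0],[0,0,0,0,0],[0,0,0,0,0],[0,0,0,0,0],[0,0,0,3,0],[0,0,0,5,0],[0,0,0,6,0],[0,0,0,3,0],[0,0,0,0,0]],
  ],
)

```text
clock: 31.38
tcp_pos: [0.4577, 0.0958, 0.2402]
tool_rot: [[0.976, 0.006, 0.22], [-0.22, -0.0, 0.976], [0.006, -1.0, 0.001]]
ft_force: [0.2, 0.4, -0.4]
grip_width: 0.085
```

>>> arm_command(
  motion=[
    [[0,-1.5,4,0,0],[0,-2,5,0,0],[0,-2,5,0,0],[0,-2,5,0,0],[0,-2,5,0,0],[0,-2,5,0,0],[0,0,0,0,0],[0,0,0,0,0]],
  ],
)

```text
clock: 32.38
tcp_pos: [0.3404, 0.3853, 0.2357]
tool_rot: [[0.976, -0.002, 0.219], [-0.219, -0.002, 0.976], [-0.002, -1.0, -0.002]]
ft_force: [-0.2, 0.1, 0.3]
grip_width: 0.0851
```

Run:
```python
from h import *
c=camera("scene");d=camera("top");s=bot.sense();print(s["clock"],s["tcp_pos"],s["ft_force"])
for n,k,rs in(("t",d,((235,280,315,375),(290,190,358,255))),("s",c,((365,170,450,250),(270,210,350,290)))):
    print(n,"red",blob(k,rs[0],(0,120,40),(8,255,255),.082)); print(n,"blue",blob(k,rs[1],(95,100,50),(125,255,255),.072))
    for nm,p in(("wt knob",(.6235,-.1985,.080)),("jar cap",(.4373,-.329,.085))): print(n,nm,proj(k,np.array(p)).round(0))
cv2.imwrite("pics/end.png",np.vstack([c["pixels"][90:380,200:540],d["pixels"][130:390,190:530]]))
```

```text
32.475 [0.34119167 0.3848178  0.23642077] [ 0.72338073 -0.01175767  0.94613926]
t red {'circ': array([453.8,  95.2]), 'D': 59.0, 'cen': array([454. ,  95.3]), 'Da': np.float64(57.1), 'px': array([272. , 323.5]), 'a': 791.0}
t blue {'circ': array([6.379e+02, 4.000e-01]), 'D': 60.3, 'cen': array([6.381e+02, 6.000e-01]), 'Da': np.float64(57.7), 'px': array([322.9, 223. ]), 'a': 737.0}
t wt knob [431. 228.]
t jar cap [508. 329.]
s red {'circ': array([459.9, 100.4]), 'D': 71.6, 'cen': array([457.3,  98. ]), 'Da': np.float64(59.0), 'px': array([411. , 215.1]), 'a': 561.5}
s blue {'circ': array([640.5,   2.5]), 'D': 60.0, 'cen': array([640.6,   2.8]), 'Da': np.float64(57.9), 'px': array([311.1, 249.1]), 'a': 647.0}
s wt knob [236. 191.]
s jar cap [253. 119.]
```

View pics/end.png

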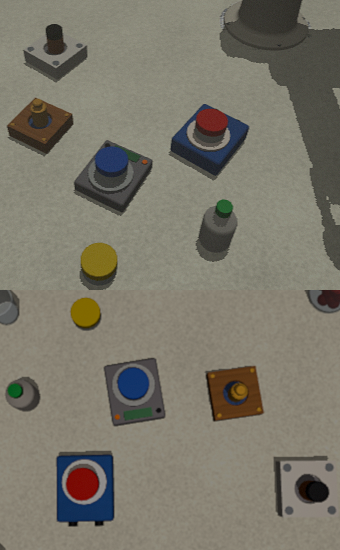

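The four pieces all stand upright in their places (weight at scene px 239,194, jar cap at 254,120). The bottle and yellow tin have not moved. I'm handing in.

```bash
python3 -c "
from workcell import bot
print(bot.close_job())"
```

```text
the job is handed in; nothing more can be done
None
```

I put the jar in the foam recess, the weight in the wood recess, the blue tin on the balance pan and the red tin on the stirrer plate, in that order. I handed the job in with about 32 s on the clock; no verdict was reported.

My last checks, with the arm clear and the gripper empty:
- **Blue tin:** about 2–4 mm from the pan centre in both views.
- **Red tin:** about 3 mm off centre in the top view. The scene view's area centre agrees, at about 2 mm. Its enclosing circle came out too wide there (72 mm against 60 mm), so I did not use it.
- **Weight and jar:** both upright in their recesses. In the scene picture, read by eye, they sit within about 4 px (weight) and 1 px (jar) of where they should appear. Each was set down until the wrist force showed contact, at about the expected height.
- **Bottle and yellow tin:** both look unmoved in the last picture; I did not measure them.

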